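# Break a gummed-up paint keeper open and hold it ajar

## Robot

A 6-joint arm with a two-finger parallel gripper is mounted at the origin on the work surface. World frame = base frame: x ahead of the robot, y to its left, z up, the work surface at z = 0. Lengths are in mm, angles in rad, forces in N, time in s.
With the tool pointing down it reaches from about 300 to 775 mm from the base axis. Payload 14.6 kg.
Tool frame: the origin (TCP) lies midway between the tips of the shut fingers; the grasp point (between the pads) lies 19 mm behind it; z points along the fingers, y is the direction in which the jaws open and shut (so a half turn about z gives the same grasp; the last joint's range is limited). The gripper opens to 94 mm and grips with 3 to 60 N. Pads are 16 mm wide; open, the fingers measure 119 mm over their backs; the gripper's body (75 mm by 177 mm) begins 78 mm behind the grasp point.
Start: joints at [1.145, 0.3, 1.521, -0, 1.321, -0.067], TCP at [193.13, 514.966, 166.646] pointing down, gripper open.
Joint ranges: [-3.03, 3.03], [-0.79, 2.21], [0.23, 2.52], [-1.04, 4.18], [0, 3.07], [-2.55, 2.55]. Speed limits (rad/s): [2.22, 2.22, 2.57, 3.14, 3.14, 3.14].

## Interface

Orientations are given as [roll, pitch, yaw] about the fixed x, y, z axes, in that order (R = Rz(yaw) Ry(pitch) Rx(roll)).
In Python, from cell import manip gives the robot as it stands.
- The arm moves only by the tool play_rows, never from a script. Its argument "commands" is a list of rows, each an object of numbers: "x", "y", "z": the shift along the tool's x, y, z in m; "wx", "wy", "wz": the turn, a rotation vector about the tool's x, y, z in degrees; "grip": the opening, from 0 (shut) to 1 (fully open). In form: [{"x": .., "y": .., "z": .., "wx": .., "wy": .., "wz": .., "grip": ..}, ...]. A call has 1 to 20 rows; each row shifts and turns the commanded pose from where the row before left it, along the tool's axes as they then stand; what a row does not reach is not made up. A row lasts 1/8 s, in which the tool goes at most 62.5 mm and 10.7 degrees, less where a joint would pass 70% of its speed; a pose out of reach is approached as far as the arm can. A call is refused whole if a number of a shift passes 0.0625 or a number of a turn 10.7, either way. A call with a gripper value outside its range is refused whole. The fingers move at their own pace and stop on an object; "squeeze" is the grip in N (left out, the last holds). Time passes only in rows, so rows that do not move let the fingers close. It gives the time, the measured TCP pose, the force and the opening at its end, in the units of the state.
- manip.read_state(): the state, without advancing time (a new reading comes with each control period).
- manip.camera(name): name is "scene" or "side" or "wrist"; returns (picture, depth): 384x512x3 uint8, red, green, blue; 384x512 float32, mm along the optical axis (not along the pixel's ray), 0 where there is no reading.
- manip.camera_info(name): a dict with "intrinsics" (3x3 intrinsics, pixels), "camera_from_world" (4x4, takes a point from world to camera coordinates); the wrist camera has in their place "tool_from_camera" (4x4, takes a point from camera to tool coordinates, whose origin is the TCP and whose axes are the flange's). Camera axes: x right, y up, looking along -z (the intrinsics and any distortion apply to the point x, -y, -z); pixel columns grow to the right and rows downward; lengths in mm; the calibration is good to about 2 mm. A picture is of the moment at which its call begins: read the wrist's pose just before it. camera_info takes no time and is no camera call.
- manip.sign_off(): hands the job in, once; it reports no verdict.
The state is a dict: "clock": time; "joints": joint angles; "qd": joint speeds; "effort": joint torques, N m; "eef_pos": TCP position; "eef_rot": TCP orientation; "wrist_force": force on the tool from outside, world axes, zero at the start; "moment": the same for the moment, N m; "finger_gap": finger opening in mm.
Only numpy, scipy, OpenCV 4.12 (cv2) and the standard library are available. Lean on these libraries where they do the work, as an engineer would, in place of code of your own. Each camera call takes 0.05 s, during which the arm holds its last target.

## Task

See which cut-out lies on the painting board, and find the paint keeper with the same colour daubed on its lid. Lift that lid (it has a grey pull to take hold of), break it free of the sticky seal without letting it fly open past a hand's width, and finish holding it still, about two fingers open at the front edge (35 mm or so), so that a painter can dip a brush; do not let go at the end. Keep the other two lids shut and leave the cut-outs and everything else on the table where they are.

Things in the scene. Friction and masses are not known exactly. Their poses are not given: they have to be found in the camera images.
- grip_orange (a point): centre of the upstanding grey pull (24 long in x, 16 thick in y, 40 mm high) on the lid with the orange paint daub; 126 mm over the table when shut. Axes turn with the lid; shut: x level from the pull back to the hinge, y along the hinge, z up. Hinge axis 150 mm along +x and 26 mm below this point; front edge 27 mm towards -x. White tub 160 x 112 x 86 mm, lid 177 x 126 mm, fixed to the table
- lid_orange (a joint): angle of the orange keeper's lid, rad: 0 shut, grows as the front edge rises; 0.2 puts that edge 35 mm up. Stuck by its front seal: lifting at the pull takes 12 to 18 N at first, then it lets go suddenly by 0.07 rad and kicks up a little; after that only its weight (some 220 g, about 1.3 N at the pull) is left, and let go it drops
- grip_green (a point): centre of the upstanding grey pull (24 long in x, 16 thick in y, 40 mm high) on the lid with the green paint daub; 126 mm over the table when shut. Axes turn with the lid; shut: x level from the pull back to the hinge, y along the hinge, z up. Hinge axis 150 mm along +x and 26 mm below this point; front edge 27 mm towards -x. White tub 160 x 112 x 86 mm, lid 177 x 126 mm, fixed to the table
- lid_green (a joint): angle of the green keeper's lid, rad: 0 shut, grows as the front edge rises; 0.2 puts that edge 35 mm up. Stuck by its front seal: lifting at the pull takes 12 to 18 N at first, then it lets go suddenly by 0.07 rad and kicks up a little; after that only its weight (some 220 g, about 1.3 N at the pull) is left, and let go it drops
- grip_violet (a point): centre of the upstanding grey pull (24 long in x, 16 thick in y, 40 mm high) on the lid with the violet paint daub; 126 mm over the table when shut. Axes turn with the lid; shut: x level from the pull back to the hinge, y along the hinge, z up. Hinge axis 150 mm along +x and 26 mm below this point; front edge 27 mm towards -x. White tub 160 x 112 x 86 mm, lid 177 x 126 mm, fixed to the table
- lid_violet (a joint): angle of the violet keeper's lid, rad: 0 shut, grows as the front edge rises; 0.2 puts that edge 35 mm up. Stuck by its front seal: lifting at the pull takes 12 to 18 N at first, then it lets go suddenly by 0.07 rad and kicks up a little; after that only its weight (some 220 g, about 1.3 N at the pull) is left, and let go it drops
- cutout_orange_mid (a point): middle of the flat painted cut-out, 8 mm thick, lying face up: orange mushroom with a cream stalk, about 120 x 125 mm. One of the three cut-outs lies on the painting board, the other two on the wire drying rack
- cutout_green_mid (a point): middle of the flat painted cut-out, 8 mm thick, lying face up: green mushroom with a green stalk, about 120 x 125 mm. One of the three cut-outs lies on the painting board, the other two on the wire drying rack
- cutout_violet_mid (a point): middle of the flat painted cut-out, 8 mm thick, lying face up: aster flower, 118 mm across, violet with a yellow eye. One of the three cut-outs lies on the painting board, the other two on the wire drying rack
- painting_board_mid (a point): middle of the top of the painting board, a bare pale wooden board 280 x 240 x 12 mm with two strips of masking tape and a few paint spots; the cut-out to be painted lies on it, within about 40 mm of this point. (The drying rack is a steel wire grid 300 x 220 mm, on the other side of the table)
- tape_roll: blue roll of masking tape, 76 mm across, 24 mm high, lying flat; origin under its centre; a bystander
- brush: paint brush 200 mm long, lying along the edge of the painting board nearest the robot; origin under it near the middle; a bystander
- paint_scraper: paint scraper 200 mm long with a wooden handle, lying on the table; origin under it near the middle; a bystander
- yellow_tub: closed yellow tub, 96 mm across, 68 mm high; origin under its centre; a bystander
There are look-alikes about, which are no part of the job. What is shaped like the part that bears grip_green but red is not meant.

How it is judged:
By the outcome, as a careful person would: the job done as asked, in the order asked, and still so for the second after the job is handed in, while the arm keeps its last pose, push and grip.
It also fails if it takes over 38 s, if anything falls off the work surface, if the arm or the gripper's body presses on something with over 40 N, if the wrist force passes 120 N, or if a joint passes its speed limit or range.

## Working session

There is one attempt and no reset: what is moved stays moved. The work goes in short steps, Python scripts to look and compute and a tool call to move; the robot and the scene stay as the last step left them, time stands still between calls to the robot, and variables do not carry over. Pictures are saved under pics/ and viewed, and the job is handed in when it is done.

Besides the shell and the picture viewer there is one more tool, called after "Call:" by a JSON object that holds its "fn" and its "kwargs", one argument or row to a line. play_rows: Moves the arm, as the interface text tells. Its arguments: {"type":"object","properties":{"commands":{"type":"array"},"squeeze":{"type":"number"}},"required":["commands"]}

```bash
mkdir -p pics; ls; cat > h.py <<'E'
from cell import manip
import numpy as np, cv2
def save(n,img): cv2.imwrite('pics/'+n+'.png',cv2.cvtColor(img,cv2.COLOR_RGB2BGR))
E
python3 - <<'E'
from h import *
print(manip.read_state())
for n in ('scene','side'):
    p,d=manip.camera(n); i=manip.camera_info(n); print(n,i)
    save(n+'0',p); np.savez('pics/'+n+'0.npz',p=p,d=d,K=i['intrinsics'],T=i['camera_from_world'])
E
```

```text
pics
{'clock': 0.0, 'joints': array([ 1.14538704e+00,  3.00481979e-01,  1.52157666e+00,  1.93982074e-06,
        1.32072713e+00, -6.66194601e-02]), 'qd': array([ 0.00083698,  0.00131411, -0.00223148,  0.00019797, -0.00120045,
        0.00086863]), 'effort': array([-1.62751392e-03, -5.31807268e+01, -3.52738488e+01,  7.07937218e-02,
        2.43371405e-02, -1.50975757e-04]), 'eef_pos': array([193.00970511, 514.68523208, 166.08227037]), 'eef_rot': array([-3.14040231e+00, -8.13006832e-05,  2.78280230e+00]), 'wrist_force': array([-0.41833896, -0.28474119,  1.3324066 ]), 'moment': array([0.02673879, 0.03274105, 0.01731233]), 'finger_gap': 93.73721924703926}
scene {'intrinsics': array([[347.03755232,   0.        , 257.5017544 ],
       [  0.        , 347.03755232, 193.7716007 ],
       [  0.        ,   0.        ,   1.        ]]), 'camera_from_world': array([[ 6.69471766e-02,  9.97632074e-01, -1.57582081e-02,
        -4.08057750e+01],
       [-7.29716285e-01,  5.97273640e-02,  6.81136393e-01,
         2.62410440e+02],
       [ 6.80464708e-01, -3.41011373e-02,  7.31986949e-01,
        -1.61087780e+03],
       [ 0.00000000e+00,  0.00000000e+00,  0.00000000e+00,
         1.00000000e+00]])}
side {'intrinsics': array([[360.31183742,   0.        , 251.49017217],
       [  0.        , 360.31183742, 189.80994259],
       [  0.        ,   0.        ,   1.        ]]), 'camera_from_world': array([[ 6.87994563e-01, -7.25605746e-01,  1.26404876e-02,
        -3.32564780e+02],
       [ 3.52148743e-01,  3.49024000e-01,  8.68431638e-01,
        -2.52712017e+02],
       [-6.34550821e-01, -5.93024914e-01,  4.95647766e-01,
        -1.05264594e+03],
       [ 0.00000000e+00,  0.00000000e+00,  0.00000000e+00,
         1.00000000e+00]])}
```

View pics/scene0.png

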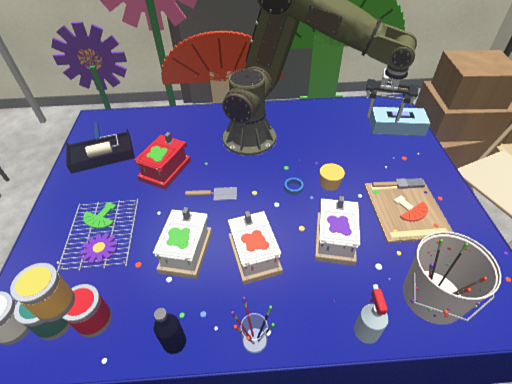

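View pics/side0.png

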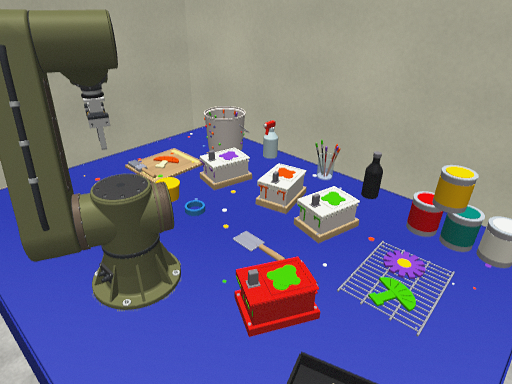

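The scene view shows the board at (408,208) with an orange and cream cut-out. The rack at (100,232) holds the green and violet ones. The white keepers are green (180,238), orange (256,240) and violet (340,225), and the red look-alike is at (162,155). Orange fits the board, so I'll confirm it in an enlarged crop and measure the keeper.

```bash
python3 - <<'E'
from h import *
z=np.load('pics/scene0.npz');p=z['p']
a=cv2.resize(p[195:285,220:300],None,fx=5,fy=5,interpolation=cv2.INTER_CUBIC)
b=cv2.resize(p[170:245,360:450],(390,325),interpolation=cv2.INTER_CUBIC)
c=np.zeros((450,800,3),np.uint8);c[:,:400]=a;c[:325,405:795]=b;save('crop',c)
for n in ('scene','side'):
    z=np.load(f'pics/{n}0.npz');p,d,K,T=[z[k] for k in 'pdKT']
    v,u=np.mgrid[:384,:512]
    x=(u-K[0,2])/K[0,0]*d; y=-(v-K[1,2])/K[1,1]*d
    P=np.stack([x,y,-d,np.ones_like(d)],-1)@np.linalg.inv(T).T
    P=P[...,:3]; np.save(f'pics/{n}P.npy',P)
    hsv=cv2.cvtColor(p,cv2.COLOR_RGB2HSV)
    X,Y,Z=P[...,0],P[...,1],P[...,2]
    or_=(hsv[...,0]<15)&(hsv[...,1]>150)&(Z>85)&(Z<125)&(d>0)&(v>150)
    if n=='scene': or_&=(u>225)&(u<290)
    else: or_&=(u>255)&(u<305)
    print(n,'daub',or_.sum(),np.median(P[or_],0))
    c0=np.median(P[or_],0)
    near=(np.hypot(X-c0[0],Y-c0[1])<150)&(d>0)
    pull=near&(Z>118)&(Z<155)
    print('pull',pull.sum(),P[pull].mean(0),P[pull].min(0),P[pull].max(0), u[pull].mean(),v[pull].mean())
    lid=near&(Z>97)&(Z<112)
    pts=P[lid][:,:2].astype(np.float32); r=cv2.minAreaRect(pts); print('lid',lid.sum(),r,np.median(Z[lid]))
E
```

```text
scene daub 71 [670.60618862  -0.81017642 108.10743867]
pull 59 [583.45344857 -28.27425184 138.1140781 ] [566.09732106 -36.6873003  118.62955164] [592.6355788  -19.87822489 149.08393731] 247.47457627118644 215.91525423728814
lid 1859 ((641.0393676757812, -13.688926696777344), (186.26560974121094, 126.42801666259766), 13.050224304199219) 107.2171288284261
side daub 1490 [ 179.3152435  -378.33744459  106.80399579]
pull 133 [ 129.90003195 -336.87698001  136.56290661] [ 119.34882339 -345.04704373  118.02969999] [ 143.56799147 -323.36719126  149.18434553] 252.7218045112782 275.3308270676692
lid 2608 ((189.1183319091797, -364.24542236328125), (128.95654296875, 182.07208251953125), 61.40966033935547) 107.14868791244248
```

View pics/crop.png

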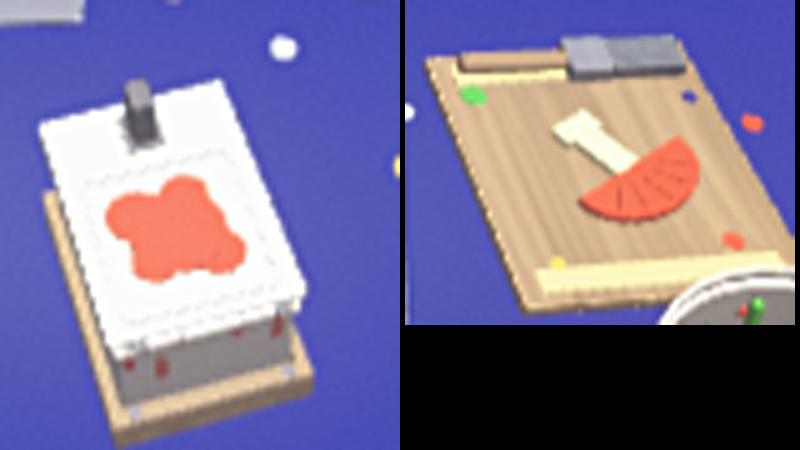

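The crop confirms it: the orange half-round cap with a cream stalk is on the board, and the keeper at (256,240) is the white tub with the orange daub. My side mask picked up the red keeper, so I'll refine the orange keeper's pose from both cameras.

```bash
python3 - <<'E'
from h import *
allp=[]
for n in ('scene','side'):
    P=np.load(f'pics/{n}P.npy');z=np.load(f'pics/{n}0.npz');p,d=z['p'],z['d']
    X,Y,Z=P[...,0],P[...,1],P[...,2]
    near=(np.hypot(X-641,Y+10)<125)&(d>0)
    pull=near&(Z>116)&(Z<155)&(np.hypot(X-582,Y+28)<40)
    lid=near&(Z>99)&(Z<112)&(p.min(-1)>50)
    pts=P[lid][:,:2]
    # trimmed yaw fit: search yaw minimising percentiles extents
    best=min(((np.ptp(np.percentile(pts@[np.cos(t),np.sin(t)],[1,99]))*np.ptp(np.percentile(pts@[-np.sin(t),np.cos(t)],[1,99])),t) for t in np.radians(np.arange(0,30,.25))))
    t=best[1];ax=np.array([np.cos(t),np.sin(t)]);ay=np.array([-ax[1],ax[0]])
    print(n,lid.sum(),'yaw',np.degrees(t))
    for q in (0.5,2):
        e=[np.percentile(pts@a,[q,100-q]) for a in (ax,ay)]; c=ax*e[0].mean()+ay*e[1].mean(); print(' ext',np.ptp(e[0]),np.ptp(e[1]),'centre',c,'pull pred',c-ax*(177/2-27))
    q=P[pull]; 
    for a in (ax,ay): print(' pull along',np.percentile(q[:,:2]@a,[1,5,50,95,99]))
    top=pull&(Z>141); m=P[top]; print(' top',top.sum(),m.mean(0),m.min(0),m.max(0))
    lo=[(m[:,:2]@a) for a in (ax,ay)]; print([ (l.min(),l.max()) for l in lo])
    e=(pull);c=ax*(np.percentile(q[:,:2]@ax,[2,98]).mean())+ay*(np.percentile(q[:,:2]@ay,[2,98]).mean());print(' pull c',c)
E
```

```text
scene 1857 yaw 12.5
 ext 180.262136139674 124.88928486841323 centre [642.21005195 -13.54757174] pull pred [582.16784751 -26.85860799]
 ext 174.73019776528542 120.92066672048574 centre [642.71774667 -13.6681216 ] pull pred [582.67554224 -26.97915786]
 pull along [546.69127573 551.33016301 566.81244373 570.84306718 572.24619462]
 pull along [-160.64129122 -160.50252286 -154.21880031 -146.68740528 -145.52964233]
 top 32 [580.12684851 -28.45959368 145.51302977] [566.09732106 -35.79372148 141.25664462] [591.12015577 -19.87822489 149.08393731]
[(np.float64(545.043417374701), np.float64(570.6168512514391)), (np.float64(-160.58008824685547), np.float64(-145.4689721214045))]
 pull c [579.72400649 -28.3940406 ]
side 596 yaw 12.75
 ext 177.54060525898637 126.16009598679597 centre [634.87715942 -17.46680127] pull pred [574.89360671 -31.03969352]
 ext 172.28748199056247 123.69980556145504 centre [633.12584904 -18.11536417] pull pred [573.14229633 -31.68825643]
 pull along [541.49739522 541.88247228 547.80011367 564.73914084 566.48961996]
 pull along [-166.34765792 -165.38785421 -161.0598467  -151.27096849 -149.19358005]
 top 21 [574.37477022 -32.41244033 144.59952382] [562.01966929 -41.4121234  141.19082736] [588.7484566  -21.95334373 147.64999654]
[(np.float64(541.1978012374271), np.float64(566.9185941199138)), (np.float64(-166.86651768200437), np.float64(-149.14451318207242))]
 pull c [575.04837527 -31.45388425]
```

```bash
python3 - <<'E'
from h import *
i=manip.camera_info('wrist'); print(i)
t=np.radians(12.6); s=manip.read_state()
D=np.array([577.5,-30])-s['eef_pos'][:2]
print('tool x,y',D@[-np.cos(t),-np.sin(t)],D@[-np.sin(t),np.cos(t)],'yaw turn',np.degrees(t+np.pi-s['eef_rot'][2]))
# project pull centre in wrist image if TCP right above at z
T=np.linalg.inv(i['tool_from_camera']);K=np.array(i['intrinsics'])
for z in (180,200,220):
    c=T@[0,0,z-146,1]; print(z,K[0,2]+K[0,0]*c[0]/-c[2],K[1,2]-K[1,1]*c[1]/-c[2],-c[2])
E
```

```text
{'intrinsics': array([[340.01760987,   0.        , 251.37508637],
       [  0.        , 340.01760987, 189.25902526],
       [  0.        ,   0.        ,   1.        ]]), 'tool_from_camera': array([[-4.85259894e-04,  9.66691454e-01,  2.55944131e-01,
         7.52210502e+01],
       [ 9.99998945e-01,  8.19537204e-04, -1.19940328e-03,
         1.89654295e+00],
       [-1.36920863e-03,  2.55943279e-01, -9.66690831e-01,
        -2.18569690e+02],
       [ 0.00000000e+00,  0.00000000e+00,  0.00000000e+00,
         1.00000000e+00]])}
tool x,y -256.3964877240164 -615.4687430857408 yaw turn 33.15741798915389
180 248.52766236130708 199.68077684092145 263.4069152071695
200 248.68943768239785 192.8123052948922 282.7407318337303
220 248.8305046425319 186.82304565236524 302.0745484602911
```

Call:
{"fn": "play_rows", "kwargs": {
  "commands": [
    {"z": -0.012, "wz": -8.3, "grip": 1},
    {"z": -0.012, "wz": -8.3},
    {"z": -0.012, "wz": -8.3},
    {"z": -0.012, "wz": -8.3},
    {"x": -0.0183, "y": -0.044},
    {"x": -0.0183, "y": -0.044},
    {"x": -0.0183, "y": -0.044},
    {"x": -0.0183, "y": -0.044},
    {"x": -0.0183, "y": -0.044},
    {"x": -0.0183, "y": -0.044},
    {"x": -0.0183, "y": -0.044},
    {"x": -0.0183, "y": -0.044},
    {"x": -0.0183, "y": -0.044},
    {"x": -0.0183, "y": -0.044},
    {"x": -0.0183, "y": -0.044},
    {"x": -0.0183, "y": -0.044},
    {"x": -0.0183, "y": -0.044},
    {"x": -0.0183, "y": -0.044},
    {"x": 0},
    {"x": 0}
  ]
}}

```text
$.commands[0]: bad value
```

Call:
{"fn": "play_rows", "kwargs": {
  "commands": [
    {"x": 0, "y": 0, "z": -0.012, "wx": 0, "wy": 0, "wz": -8.3, "grip": 1},
    {"x": 0, "y": 0, "z": -0.012, "wx": 0, "wy": 0, "wz": -8.3, "grip": 1},
    {"x": 0, "y": 0, "z": -0.012, "wx": 0, "wy": 0, "wz": -8.3, "grip": 1},
    {"x": 0, "y": 0, "z": -0.012, "wx": 0, "wy": 0, "wz": -8.3, "grip": 1}
  ]
}}

```text
clock: 0.6
eef_pos: [193.1, 514.8, 214.7]
eef_rot: [-3.141, -0.0, -2.916]
wrist_force: [-0.4, -0.7, 0.8]
finger_gap: 94.1
```

Call:
{"fn": "play_rows", "kwargs": {
  "commands": [
    {"x": -0.0183, "y": -0.044, "z": 0, "wx": 0, "wy": 0, "wz": 0, "grip": 1},
    {"x": -0.0183, "y": -0.044, "z": 0, "wx": 0, "wy": 0, "wz": 0, "grip": 1},
    {"x": -0.0183, "y": -0.044, "z": 0, "wx": 0, "wy": 0, "wz": 0, "grip": 1},
    {"x": -0.0183, "y": -0.044, "z": 0, "wx": 0, "wy": 0, "wz": 0, "grip": 1},
    {"x": -0.0183, "y": -0.044, "z": 0, "wx": 0, "wy": 0, "wz": 0, "grip": 1},
    {"x": -0.0183, "y": -0.044, "z": 0, "wx": 0, "wy": 0, "wz": 0, "grip": 1},
    {"x": -0.0183, "y": -0.044, "z": 0, "wx": 0, "wy": 0, "wz": 0, "grip": 1},
    {"x": -0.0183, "y": -0.044, "z": 0, "wx": 0, "wy": 0, "wz": 0, "grip": 1},
    {"x": -0.0183, "y": -0.044, "z": 0, "wx": 0, "wy": 0, "wz": 0, "grip": 1},
    {"x": -0.0183, "y": -0.044, "z": 0, "wx": 0, "wy": 0, "wz": 0, "grip": 1},
    {"x": -0.0183, "y": -0.044, "z": 0, "wx": 0, "wy": 0, "wz": 0, "grip": 1},
    {"x": -0.0183, "y": -0.044, "z": 0, "wx": 0, "wy": 0, "wz": 0, "grip": 1},
    {"x": -0.0183, "y": -0.044, "z": 0, "wx": 0, "wy": 0, "wz": 0, "grip": 1},
    {"x": -0.0183, "y": -0.044, "z": 0, "wx": 0, "wy": 0, "wz": 0, "grip": 1},
    {"x": 0, "y": 0, "z": 0, "wx": 0, "wy": 0, "wz": 0, "grip": 1},
    {"x": 0, "y": 0, "z": 0, "wx": 0, "wy": 0, "wz": 0, "grip": 1}
  ]
}}

```text
clock: 2.6
eef_pos: [577.6, -29.6, 214.3]
eef_rot: [3.141, -0.001, -2.921]
wrist_force: [-1.1, -0.3, 0.6]
finger_gap: 94.2
```

```bash
cat > w.py <<'E'
from h import *
from scipy.spatial.transform import Rotation as R
import sys
s=manip.read_state();p,d=manip.camera('wrist');i=manip.camera_info('wrist');K=i['intrinsics']
save(sys.argv[1],p)
v,u=np.mgrid[:384,:512]
P=np.stack([(u-K[0,2])/K[0,0]*d,-(v-K[1,2])/K[1,1]*d,-d,np.ones_like(d)],-1)@np.array(i['tool_from_camera']).T
Q=P[...,:3]
W=Q@R.from_euler('xyz',s['eef_rot']).as_matrix().T+s['eef_pos']
np.savez('pics/'+sys.argv[1]+'.npz',p=p,d=d,Q=Q,W=W)
print(s['clock'],s['eef_pos'],s['eef_rot'],s['wrist_force'],s['finger_gap'])
E
python3 w.py w1; python3 - <<'E'
from h import *
z=np.load('pics/w1.npz');Q,W,d=z['Q'],z['W'],z['d']
v,u=np.mgrid[:384,:512]
Z=W[...,2]
near=(d>0)&(np.hypot(W[...,0]-577,W[...,1]+30)<60)
for lo,hi in ((95,115),(115,140),(140,152)):
    m=near&(Z>lo)&(Z<hi); print(lo,m.sum())
    if m.sum(): print(np.percentile(Q[m],[1,50,99],axis=0).round(1).tolist(),np.median(W[m],0),u[m].mean(),v[m].mean())
m=(d>0)&(Z>99)&(Z<112)&(np.hypot(W[...,0]-641,W[...,1]+15)<125)
print(cv2.minAreaRect(Q[m][:,:2].astype(np.float32)),cv2.minAreaRect(W[m][:,:2].astype(np.float32)))
t=near&(Z>140)&(Z<152);print(cv2.minAreaRect(Q[t][:,:2].astype(np.float32)),np.median(Z[t]))
E
```

```text
2.6 [577.55633968 -29.64099242 214.2804094 ] [ 3.14116810e+00 -7.81710270e-04 -2.92103794e+00] [-1.09069487 -0.32348015  0.5578709 ] 94.2471202229295
95 8129
[[-56.0, -56.7, 104.3], [-8.5, -2.7, 107.5], [26.4, 56.6, 114.0]] [586.34162568 -27.89592206 106.78416538] 248.48271620125476 186.48000984130888
115 90
[[8.9, -4.4, 74.7], [11.4, 3.0, 85.3], [11.9, 11.1, 99.0]] [565.76799854 -29.16518932 129.01036918] 252.06666666666666 170.2111111111111
140 473
[[-11.2, -4.1, 66.4], [0.9, 3.0, 68.0], [11.5, 10.9, 72.7]] [576.02636123 -26.5358871  146.22763029] 252.46088794926004 186.05496828752644
((-58.89501953125, 3.730022430419922), (126.2404556274414, 171.35458374023438), 89.6640625) ((634.1157836914062, -13.089645385742188), (171.35302734375, 126.24038696289062), 12.972704887390137)
((0.1987152099609375, 3.4684958457946777), (23.125804901123047, 15.04321575164795), 0.3742876946926117) 146.227630294922
```

View pics/w1.png

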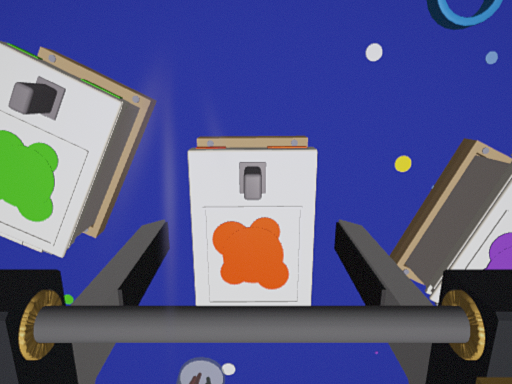

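The wrist view shows the orange lid's pull centred at (252,186). It's aligned with the tool to within 0.4° and sits about 3.4 mm along tool +y. The green pull is at (35,97), well clear. Next: shift over, descend and grip.

Call:
{"fn": "play_rows", "kwargs": {
  "commands": [
    {"x": 0, "y": 0.003, "z": 0.01, "wx": 0, "wy": 0, "wz": 0, "grip": 1},
    {"x": 0, "y": 0, "z": 0.016, "wx": 0, "wy": 0, "wz": 0, "grip": 1},
    {"x": 0, "y": 0, "z": 0.016, "wx": 0, "wy": 0, "wz": 0, "grip": 1},
    {"x": 0, "y": 0, "z": 0.016, "wx": 0, "wy": 0, "wz": 0, "grip": 1},
    {"x": 0, "y": 0, "z": 0.016, "wx": 0, "wy": 0, "wz": 0, "grip": 1},
    {"x": 0, "y": 0, "z": 0.014, "wx": 0, "wy": 0, "wz": 0, "grip": 1},
    {"x": 0, "y": 0, "z": 0.008, "wx": 0, "wy": 0, "wz": 0, "grip": 1},
    {"x": 0, "y": 0, "z": 0.004, "wx": 0, "wy": 0, "wz": 0, "grip": 1},
    {"x": 0, "y": 0, "z": 0, "wx": 0, "wy": 0, "wz": 0, "grip": 1},
    {"x": 0, "y": 0, "z": 0, "wx": 0, "wy": 0, "wz": 0, "grip": 1}
  ]
}}

```text
clock: 3.9
eef_pos: [577.5, -27.1, 115.1]
eef_rot: [-3.141, 0.001, -2.921]
wrist_force: [-0.7, 0.0, -0.6]
finger_gap: 94.0
```

Call:
{"fn": "play_rows", "kwargs": {
  "commands": [
    {"x": 0, "y": 0, "z": 0, "wx": 0, "wy": 0, "wz": 0, "grip": 0.3},
    {"x": 0, "y": 0, "z": 0, "wx": 0, "wy": 0, "wz": 0, "grip": 0.3},
    {"x": 0, "y": 0, "z": 0, "wx": 0, "wy": 0, "wz": 0, "grip": 0},
    {"x": 0, "y": 0, "z": 0, "wx": 0, "wy": 0, "wz": 0, "grip": 0},
    {"x": 0, "y": 0, "z": 0, "wx": 0, "wy": 0, "wz": 0, "grip": 0},
    {"x": 0, "y": 0, "z": 0, "wx": 0, "wy": 0, "wz": 0, "grip": 0},
    {"x": 0, "y": 0, "z": 0, "wx": 0, "wy": 0, "wz": 0, "grip": 0},
    {"x": 0, "y": 0, "z": 0, "wx": 0, "wy": 0, "wz": 0, "grip": 0}
  ],
  "squeeze": 10
}}

```text
clock: 4.9
eef_pos: [577.3, -27.1, 114.6]
eef_rot: [-3.142, 0.0, -2.921]
wrist_force: [0.6, 0.3, 0.6]
finger_gap: 17.4
```

Call:
{"fn": "play_rows", "kwargs": {
  "commands": [
    {"x": 0, "y": 0, "z": 0, "wx": 0, "wy": 0, "wz": 0, "grip": 0},
    {"x": 0, "y": 0, "z": 0, "wx": 0, "wy": 0, "wz": 0, "grip": 0},
    {"x": 0, "y": 0, "z": 0, "wx": 0, "wy": 0, "wz": 0, "grip": 0},
    {"x": 0, "y": 0, "z": 0, "wx": 0, "wy": 0, "wz": 0, "grip": 0}
  ],
  "squeeze": 55
}}

```text
clock: 5.4
eef_pos: [577.3, -27.1, 114.7]
eef_rot: [-3.142, 0.0, -2.921]
wrist_force: [0.1, 0.8, -1.2]
finger_gap: -0.0
```

```bash
python3 w.py w2
```

```text
5.4 [577.29972693 -27.10922934 114.67540251] [-3.14154808e+00  5.51607061e-05 -2.92095174e+00] [ 0.14544639  0.84194427 -1.16766546] -0.011032280778740005
```

View pics/w2.png

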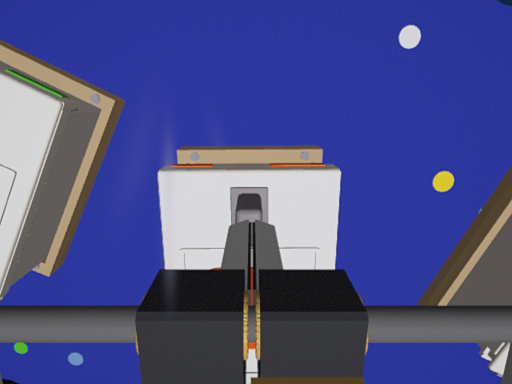

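The picture shows the fingers fully shut, with tips around (252,225) and the pull at (249,205) in front of them. So the grasp missed. I'll measure how far off it was.

```bash
python3 - <<'E'
from h import *
z=np.load('pics/w2.npz');Q,W,d,p=z['Q'],z['W'],z['d'],z['p']
for v in range(160,300,8): print(v,[(Q[v,u].round(1).tolist(),p[v,u].tolist()) for u in (240,249)])
save('w2c',cv2.resize(p[150:300,150:350],None,fx=4,fy=4,interpolation=cv2.INTER_CUBIC))
E
```

```text
160 [([20.3, -7.9, 87.6], [182, 162, 127]), ([20.2, 0.3, 88.0], [182, 160, 127])]
168 [([26.8, -5.7, 17.7], [100, 97, 92]), ([26.8, 0.7, 18.0], [100, 98, 92])]
176 [([23.2, -5.4, 7.9], [216, 216, 221]), ([23.1, 0.7, 8.3], [216, 216, 221])]
184 [([17.5, -5.5, 8.3], [218, 218, 223]), ([17.3, 0.7, 9.3], [218, 219, 223])]
192 [([12.5, -5.4, 5.7], [156, 152, 155]), ([12.9, 0.7, 4.4], [151, 145, 150])]
200 [([11.4, -5.0, -9.5], [55, 53, 56]), ([11.9, 0.8, -11.4], [55, 52, 55])]
208 [([11.8, -4.4, -27.5], [63, 58, 63]), ([12.1, 0.9, -28.4], [58, 55, 58])]
216 [([8.3, -4.3, -31.6], [148, 142, 149]), ([8.9, 0.9, -33.3], [152, 147, 152])]
224 [([9.4, -3.8, -47.6], [94, 92, 93]), ([7.6, 1.0, -42.8], [18, 20, 20])]
232 [([9.1, -3.5, -58.3], [91, 90, 90]), ([7.6, 1.0, -54.4], [22, 20, 20])]
240 [([9.1, -3.2, -68.3], [91, 87, 89]), ([7.9, 1.1, -65.4], [19, 21, 20])]
248 [([8.8, -2.9, -76.7], [90, 89, 89]), ([7.5, 1.1, -73.8], [9, 6, 12])]
256 [([8.8, -2.7, -84.8], [91, 88, 88]), ([8.0, 1.2, -83.1], [14, 13, 17])]
264 [([9.5, -2.4, -93.4], [90, 89, 88]), ([7.7, 1.2, -89.8], [13, 15, 16])]
272 [([33.8, -0.6, -144.6], [18, 15, 24]), ([7.7, 1.3, -96.7], [10, 7, 14])]
280 [([33.1, -0.5, -147.2], [20, 21, 23]), ([8.1, 1.3, -103.6], [17, 15, 18])]
288 [([33.1, -0.4, -150.7], [22, 25, 27]), ([7.3, 1.3, -107.8], [15, 14, 18])]
296 [([32.9, -0.3, -153.6], [17, 19, 25]), ([4.7, 1.3, -108.8], [66, 66, 69])]
```

View pics/w2c.png

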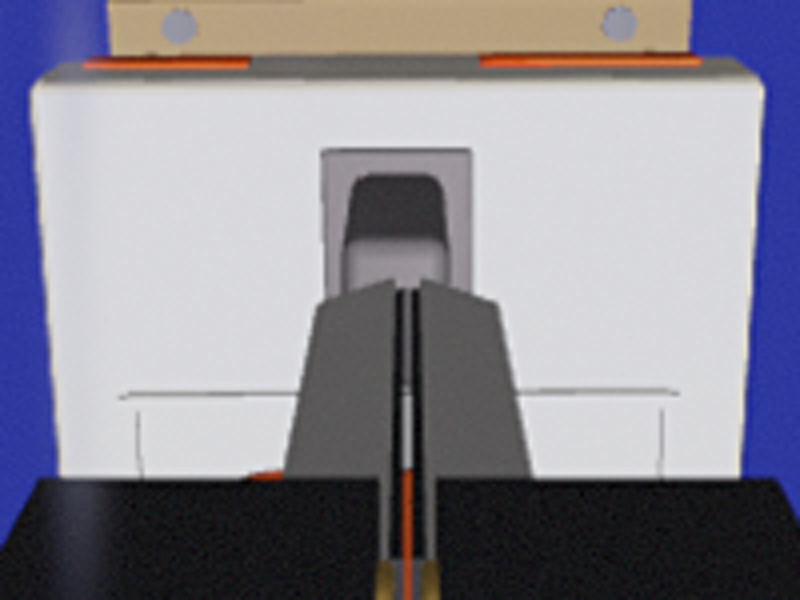

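```bash
python3 - <<'E'
from h import *
z=np.load('pics/w1.npz');Q,d,p=z['Q'],z['d'],z['p']
for v,u in ((224,163),(226,160),(230,160),(240,155),(260,140),(225,167),(232,166),(224,338),(228,342),(240,350),(270,375)): print(v,u,Q[v,u].round(1),p[v,u])
z=np.load('pics/w2.npz');Q,d,p=z['Q'],z['d'],z['p']
for v in (222,224,226,230,236,250): print(v,[ (u,Q[v,u].round(0).tolist()) for u in range(222,284,5)])
for n in ('scene','side'):
    p,d=manip.camera(n); save(n+'1',p); i=manip.camera_info(n);s=manip.read_state()
    c=np.array(i['camera_from_world'])@[*s['eef_pos'],1];K=i['intrinsics'];u=int(K[0,2]+K[0,0]*c[0]/-c[2]);v=int(K[1,2]-K[1,1]*c[1]/-c[2]);print(n,u,v)
    q=cv2.resize(p[max(v-75,0):v+35,u-65:u+65],None,fx=5,fy=5,interpolation=cv2.INTER_CUBIC);save(n+'1c',q)
E
```

```text
224 163 [  7.9 -46.1 -43.4] [71 70 79]
226 160 [  8.9 -46.2 -49.1] [92 90 92]
230 160 [  7.3 -45.9 -50.9] [31 30 39]
240 155 [  7.1 -45.1 -63.5] [22 21 20]
260 140 [  7.3 -45.5 -85.5] [21 18 18]
225 167 [  6.2 -44.7 -40.7] [65 65 98]
232 166 [  3.7 -44.4 -44.7] [61 59 79]
224 338 [  7.6  49.9 -42.9] [15 14  7]
228 342 [  7.6  50.6 -48.8] [33 30 34]
240 350 [  7.7  50.2 -65.1] [23 25 26]
270 375 [  9.1  50.8 -97.7] [81 82 80]
222 [(222, [-10.0, -18.0, 8.0]), (227, [-10.0, -15.0, 7.0]), (232, [-9.0, -11.0, 6.0]), (237, [4.0, -6.0, -31.0]), (242, [9.0, -3.0, -43.0]), (247, [9.0, -0.0, -44.0]), (252, [8.0, 3.0, -39.0]), (257, [9.0, 5.0, -43.0]), (262, [9.0, 8.0, -43.0]), (267, [-9.0, 13.0, 5.0]), (272, [-10.0, 17.0, 8.0]), (277, [-10.0, 20.0, 8.0]), (282, [-10.0, 24.0, 8.0])]
224 [(222, [-12.0, -19.0, 8.0]), (227, [-11.0, -15.0, 7.0]), (232, [-11.0, -11.0, 5.0]), (237, [9.0, -5.0, -46.0]), (242, [9.0, -3.0, -47.0]), (247, [9.0, -0.0, -46.0]), (252, [7.0, 3.0, -43.0]), (257, [9.0, 5.0, -47.0]), (262, [9.0, 8.0, -47.0]), (267, [9.0, 11.0, -47.0]), (272, [74.0, 2.0, -219.0]), (277, [-12.0, 
[... 785 characters left out ...]
7, [9.0, -10.0, -63.0]), (232, [10.0, -7.0, -65.0]), (237, [9.0, -5.0, -63.0]), (242, [9.0, -2.0, -63.0]), (247, [9.0, 0.0, -64.0]), (252, [8.0, 3.0, -60.0]), (257, [9.0, 5.0, -64.0]), (262, [9.0, 7.0, -63.0]), (267, [9.0, 10.0, -63.0]), (272, [9.0, 12.0, -63.0]), (277, [-20.0, 21.0, 7.0]), (282, [-21.0, 24.0, 8.0])]
250 [(222, [-31.0, -19.0, 7.0]), (227, [9.0, -9.0, -79.0]), (232, [10.0, -6.0, -81.0]), (237, [9.0, -4.0, -79.0]), (242, [9.0, -2.0, -79.0]), (247, [9.0, 0.0, -79.0]), (252, [7.0, 3.0, -76.0]), (257, [9.0, 5.0, -78.0]), (262, [74.0, 2.0, -219.0]), (267, [9.0, 9.0, -79.0]), (272, [9.0, 11.0, -80.0]), (277, [9.0, 14.0, -78.0]), (282, [-31.0, 24.0, 7.0])]
scene 248 218
side 274 178
```

View pics/side1c.png

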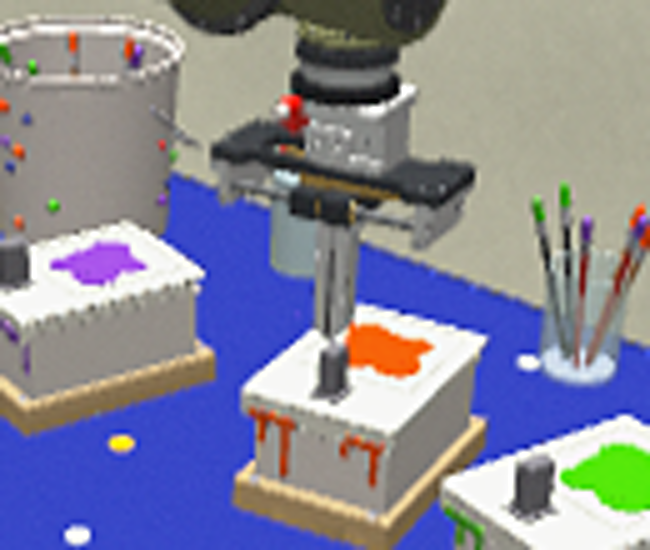

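View pics/scene1c.png

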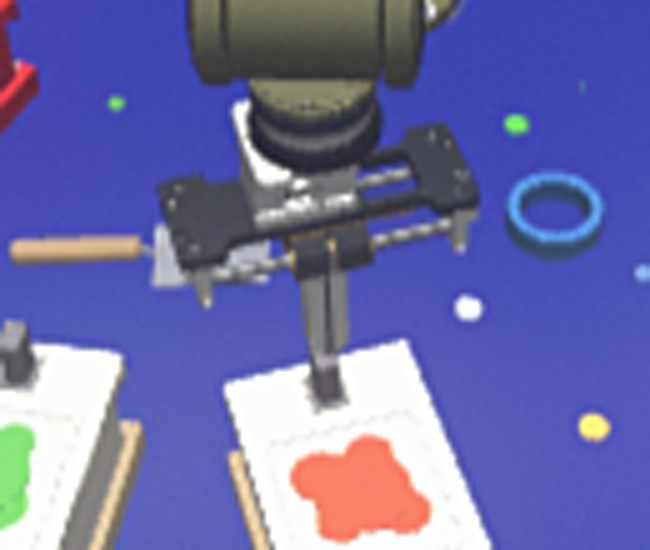

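All three views agree: the real fingertips are about 40 mm short of the reported TCP (wrist depth puts the tips at tool z ≈ -41). They shut in the air, 8 mm above the pull, and touched nothing. I'll open halfway, trim sideways by -1.7 mm and go down 38 mm, which puts the tips about 10 mm above the lid.

Call:
{"fn": "play_rows", "kwargs": {
  "commands": [
    {"x": 0, "y": 0, "z": 0, "wx": 0, "wy": 0, "wz": 0, "grip": 0.6},
    {"x": 0, "y": -0.0017, "z": 0, "wx": 0, "wy": 0, "wz": 0, "grip": 0.6},
    {"x": 0, "y": 0, "z": 0, "wx": 0, "wy": 0, "wz": 0, "grip": 0.6},
    {"x": 0, "y": 0, "z": 0, "wx": 0, "wy": 0, "wz": 0, "grip": 0.6},
    {"x": 0, "y": 0, "z": 0, "wx": 0, "wy": 0, "wz": 0, "grip": 0.6},
    {"x": 0, "y": 0, "z": 0.008, "wx": 0, "wy": 0, "wz": 0, "grip": 0.6},
    {"x": 0, "y": 0, "z": 0.008, "wx": 0, "wy": 0, "wz": 0, "grip": 0.6},
    {"x": 0, "y": 0, "z": 0.008, "wx": 0, "wy": 0, "wz": 0, "grip": 0.6},
    {"x": 0, "y": 0, "z": 0.006, "wx": 0, "wy": 0, "wz": 0, "grip": 0.6},
    {"x": 0, "y": 0, "z": 0, "wx": 0, "wy": 0, "wz": 0, "grip": 0.6}
  ],
  "squeeze": 10
}}

```text
clock: 6.8
eef_pos: [577.4, -28.7, 84.1]
eef_rot: [3.141, -0.001, -2.921]
wrist_force: [0.2, 0.2, -0.1]
finger_gap: 56.0
```

```bash
python3 w.py w3; python3 - <<'E'
from h import *
p,d=manip.camera('side');a=cv2.resize(p[120:230,210:340],None,fx=3,fy=3,interpolation=cv2.INTER_CUBIC)
w=np.load('pics/w3.npz')['p'][150:384,100:400];w=cv2.resize(w,(400,312));c=np.zeros((330,800,3),np.uint8);c[:,:390]=a;c[:312,395:795]=w;save('w3s',c)
E
```

```text
6.8 [577.41441822 -28.7197826   84.06766636] [ 3.14129643e+00 -8.68658401e-04 -2.92090660e+00] [ 0.17419266  0.23697649 -0.07258871] 56.02247140745842
```

View pics/w3s.png

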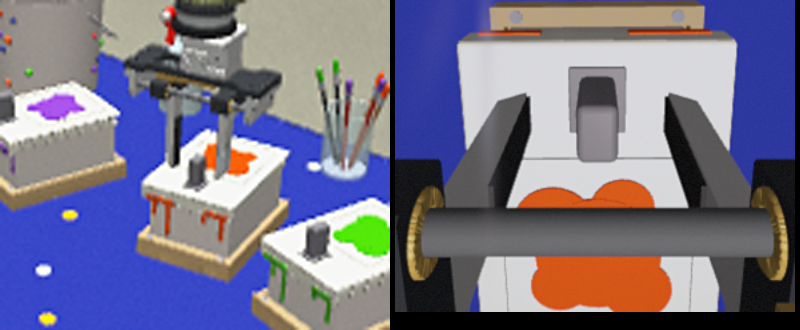

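The fingers now straddle the pull: in the crop the pull is at 597 and the finger midpoint at 598. I'll go down another 9 mm and close.

Call:
{"fn": "play_rows", "kwargs": {
  "commands": [
    {"x": 0, "y": 0, "z": 0.005, "wx": 0, "wy": 0, "wz": 0, "grip": 0.6},
    {"x": 0, "y": 0, "z": 0.004, "wx": 0, "wy": 0, "wz": 0, "grip": 0.6},
    {"x": 0, "y": 0, "z": 0, "wx": 0, "wy": 0, "wz": 0, "grip": 0.25},
    {"x": 0, "y": 0, "z": 0, "wx": 0, "wy": 0, "wz": 0, "grip": 0.25},
    {"x": 0, "y": 0, "z": 0, "wx": 0, "wy": 0, "wz": 0, "grip": 0.25},
    {"x": 0, "y": 0, "z": 0, "wx": 0, "wy": 0, "wz": 0, "grip": 0},
    {"x": 0, "y": 0, "z": 0, "wx": 0, "wy": 0, "wz": 0, "grip": 0},
    {"x": 0, "y": 0, "z": 0, "wx": 0, "wy": 0, "wz": 0, "grip": 0},
    {"x": 0, "y": 0, "z": 0, "wx": 0, "wy": 0, "wz": 0, "grip": 0}
  ],
  "squeeze": 10
}}

```text
clock: 8.02
eef_pos: [577.7, -28.7, 75.7]
eef_rot: [-3.142, 0.0, -2.921]
wrist_force: [-0.2, 0.9, 0.5]
finger_gap: 15.7
```

Call:
{"fn": "play_rows", "kwargs": {
  "commands": [
    {"x": 0, "y": 0, "z": 0, "wx": 0, "wy": 0, "wz": 0, "grip": 0},
    {"x": 0, "y": 0, "z": 0, "wx": 0, "wy": 0, "wz": 0, "grip": 0},
    {"x": 0, "y": 0, "z": 0, "wx": 0, "wy": 0, "wz": 0, "grip": 0}
  ],
  "squeeze": 55
}}

```text
clock: 8.4
eef_pos: [577.7, -28.7, 75.7]
eef_rot: [-3.142, 0.0, -2.921]
wrist_force: [0.4, 0.4, 2.7]
finger_gap: 15.7
```

```bash
python3 w.py w4
```

```text
8.4 [577.66242941 -28.73608144  75.70078427] [-3.14157394e+00  7.02535765e-05 -2.92085619e+00] [0.35158934 0.44782568 2.70856401] 15.664159186976354
```

View pics/w4.png

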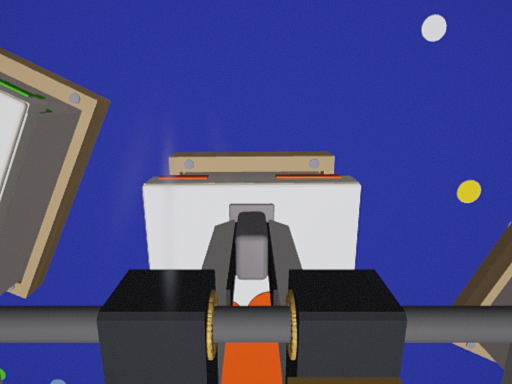

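The pull is held between the pads at (252,250), gap 15.7 mm. I'll lift along the hinge arc in 0.01 rad rows: x +0.22 mm, z -1.5 mm, wy +0.573°.

Call:
{"fn": "play_rows", "kwargs": {
  "commands": [
    {"x": 0.00022, "y": 0, "z": -0.0015, "wx": 0, "wy": 0.573, "wz": 0, "grip": 0},
    {"x": 0.00022, "y": 0, "z": -0.0015, "wx": 0, "wy": 0.573, "wz": 0, "grip": 0},
    {"x": 0.00022, "y": 0, "z": -0.0015, "wx": 0, "wy": 0.573, "wz": 0, "grip": 0},
    {"x": 0.00022, "y": 0, "z": -0.0015, "wx": 0, "wy": 0.573, "wz": 0, "grip": 0}
  ]
}}

```text
clock: 8.95
eef_pos: [574.4, -29.3, 77.5]
eef_rot: [3.14, -0.048, -2.921]
wrist_force: [2.3, -5.3, -42.4]
finger_gap: 15.6
```

Call:
{"fn": "play_rows", "kwargs": {
  "commands": [
    {"x": 0.00022, "y": 0, "z": -0.0015, "wx": 0, "wy": 0.573, "wz": 0, "grip": 0},
    {"x": 0.00022, "y": 0, "z": -0.0015, "wx": 0, "wy": 0.573, "wz": 0, "grip": 0},
    {"x": 0.00022, "y": 0, "z": -0.0015, "wx": 0, "wy": 0.573, "wz": 0, "grip": 0},
    {"x": 0.00022, "y": 0, "z": -0.0015, "wx": 0, "wy": 0.573, "wz": 0, "grip": 0}
  ]
}}

```text
clock: 9.45
eef_pos: [576.4, -29.0, 88.8]
eef_rot: [-3.142, -0.08, -2.921]
wrist_force: [-5.1, -1.4, -3.6]
finger_gap: 15.7
```

```bash
python3 w.py w5
```

```text
9.45 [576.36347778 -28.97990889  88.79847492] [-3.14151047 -0.08045534 -2.92090744] [-5.13393358 -1.40293818 -3.64143739] 15.690096029134498
```

View pics/w5.png

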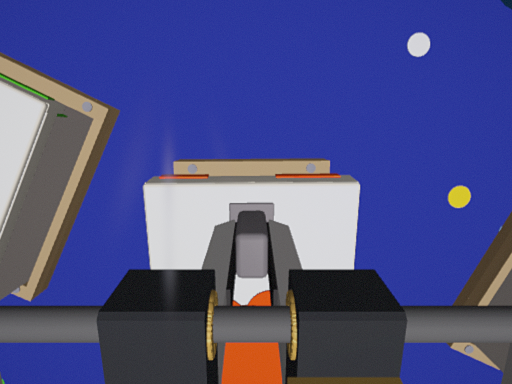

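The seal has let go. The lid moves with the tool at about 0.08 rad, the pull hasn't slipped and the load is back to a few N. On to 0.2 rad.

Call:
{"fn": "play_rows", "kwargs": {
  "commands": [
    {"x": 0.00022, "y": 0, "z": -0.0015, "wx": 0, "wy": 0.573, "wz": 0, "grip": 0},
    {"x": 0.00022, "y": 0, "z": -0.0015, "wx": 0, "wy": 0.573, "wz": 0, "grip": 0},
    {"x": 0.00022, "y": 0, "z": -0.0015, "wx": 0, "wy": 0.573, "wz": 0, "grip": 0},
    {"x": 0.00022, "y": 0, "z": -0.0015, "wx": 0, "wy": 0.573, "wz": 0, "grip": 0},
    {"x": 0.00022, "y": 0, "z": -0.0015, "wx": 0, "wy": 0.573, "wz": 0, "grip": 0},
    {"x": 0.00022, "y": 0, "z": -0.0015, "wx": 0, "wy": 0.573, "wz": 0, "grip": 0},
    {"x": 0.00022, "y": 0, "z": -0.0015, "wx": 0, "wy": 0.573, "wz": 0, "grip": 0},
    {"x": 0.00022, "y": 0, "z": -0.0015, "wx": 0, "wy": 0.573, "wz": 0, "grip": 0},
    {"x": 0.00022, "y": 0, "z": -0.0015, "wx": 0, "wy": 0.573, "wz": 0, "grip": 0},
    {"x": 0.00022, "y": 0, "z": -0.0015, "wx": 0, "wy": 0.573, "wz": 0, "grip": 0},
    {"x": 0.00022, "y": 0, "z": -0.0015, "wx": 0, "wy": 0.573, "wz": 0, "grip": 0},
    {"x": 0.00022, "y": 0, "z": -0.0015, "wx": 0, "wy": 0.573, "wz": 0, "grip": 0},
    {"x": 0, "y": 0, "z": 0, "wx": 0, "wy": 0, "wz": 0, "grip": 0},
    {"x": 0, "y": 0, "z": 0, "wx": 0, "wy": 0, "wz": 0, "grip": 0},
    {"x": 0, "y": 0, "z": 0, "wx": 0, "wy": 0, "wz": 0, "grip": 0},
    {"x": 0, "y": 0, "z": 0, "wx": 0, "wy": 0, "wz": 0, "grip": 0}
  ]
}}

```text
clock: 11.5
eef_pos: [576.2, -29.0, 107.0]
eef_rot: [-3.141, -0.2, -2.921]
wrist_force: [-5.1, -0.8, -4.2]
finger_gap: 15.3
```

```bash
python3 w.py w6; python3 - <<'E'
from h import *
from scipy.linalg import lstsq
z=np.load('pics/w6.npz');W,p,d=z['W'],z['p'],z['d']
def fit(W,p,d,m):
    P=W[m]
    for _ in range(5):
        c=np.c_[P[:,:2],np.ones(len(P))];s=lstsq(c,P[:,2])[0];r=P[:,2]-c@s;P=P[abs(r)<3]
    t=np.radians(12.7);return len(P),np.degrees(0)+(-np.arctan(s[:2]@[np.cos(t),np.sin(t)])),np.arctan(s[:2]@[-np.sin(t),np.cos(t)])
v,u=np.mgrid[:384,:512]
print('wrist fit',fit(W,p,d,(d>0)&(p.min(-1)>150)&(u>150)&(u<350)&(v>185)&(v<265)&(W[...,2]>105)))
for n in('scene','side'):
    p,d=manip.camera(n);save(n+'6',p);i=manip.camera_info(n);K=i['intrinsics']
    P=np.stack([(u-K[0,2])/K[0,0]*d,-(v-K[1,2])/K[1,1]*d,-d,np.ones_like(d)],-1)@np.linalg.inv(i['camera_from_world']).T;P=P[...,:3]
    t=np.radians(12.7);A=(P[...,:2]-[577.7,-28.7])@[np.cos(t),np.sin(t)];B=(P[...,:2]-[577.7,-28.7])@[-np.sin(t),np.cos(t)]
    m=(d>0)&(A>-24)&(A<140)&(abs(B)<58)&(P[...,2]>97)&(P[...,2]<150)
    print(n,fit(P,p,d,m)); b=m&(p.max(-1)>0)&(A<-14)&(abs(B)>14); print('front z',np.percentile(P[b][:,2],[10,50,90]) if b.sum() else None)
    save(n+'6c',cv2.resize(p[110:250,180:340] if n=='side' else p[150:290,180:340],None,fx=4,fy=4,interpolation=cv2.INTER_CUBIC))
s=manip.read_state();print(s['qd'].round(4),s['eef_rot'],s['wrist_force'])
E
```

```text
11.5 [576.16819572 -29.03311407 106.95619659] [-3.1413892  -0.1997283  -2.92094801] [-5.14547961 -0.83537387 -4.22472447] 15.283057674412156
wrist fit (11214, np.float64(0.19648360924666086), np.float64(0.00012611745522309172))
scene (1374, np.float64(0.19473093141473272), np.float64(-0.002127876632163463))
front z [137.82317901 140.10027989 141.90919968]
side (88, np.float64(0.12215114427642483), np.float64(0.04198330751784181))
front z [ 98.36542082 134.87500844 140.78780352]
[-0.0012 -0.0015  0.0001 -0.      0.0002  0.0019] [-3.14137318 -0.19966257 -2.9209649 ] [-6.15801343 -0.63411371 -4.32351852]
```

View pics/side6c.png

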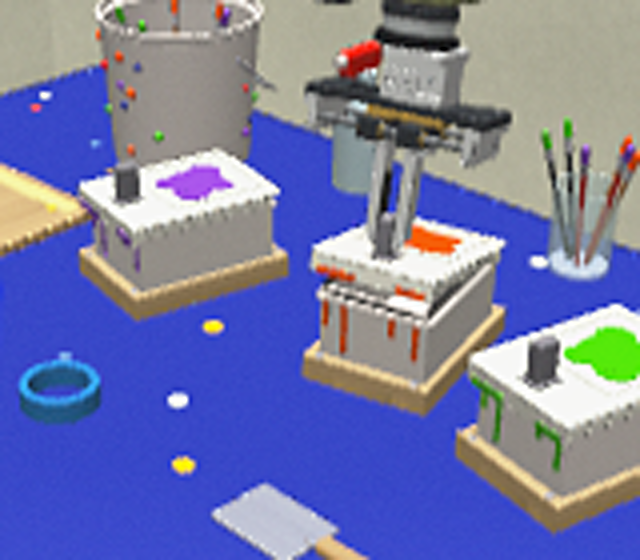

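View pics/scene6.png

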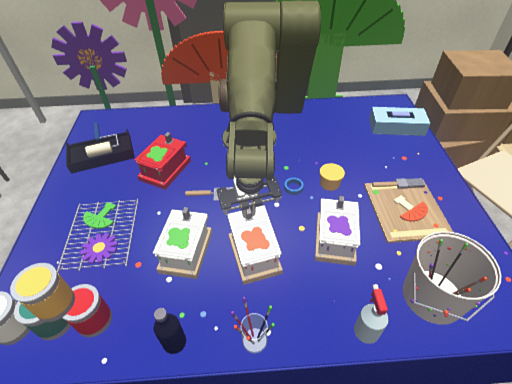

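The orange lid stands open about 0.195–0.20 rad (front edge roughly 34–35 mm up). It's still and held by the pull at crop (385,240). The violet and green lids are shut, and the board, rack and other items haven't moved. Handing in.

```bash
python3 -c "
from h import *
s=manip.read_state();print(s['clock'],s['finger_gap'],s['wrist_force']);print(manip.sign_off())"
```

```text
11.65 15.374474316307063 [-6.15801343 -0.63411371 -4.32351852]
the job is handed in; nothing more can be done
None
```

The orange mushroom was the cut-out on the board. I gripped the pull on the white keeper with the orange daub, broke the seal, raised the lid along its hinge arc, and handed in at 11.65 s still holding it.

**First grasp:** It closed on air just above the pull. The cameras showed the fingertips about 40 mm short of the reported TCP. Nothing was touched; I corrected for it and gripped again.

**Last checks:**
- **Opening:** The wrist camera gives 0.196 rad, the scene camera 0.195 rad and the tool tilt 0.200 rad, so the front edge is about 34–35 mm up. The side camera's fit gave 0.12 rad, but it rested on only 88 mostly hidden points, so I set it aside.
- **Hold:** The arm is at rest, the finger gap is 15.4 mm at a 55 N squeeze, and the wrist force is about 7.5 N.
- **Seal:** The wrist read about 42 N during the break, more than the 12–18 N stated but well under the 120 N limit. At the end of the next four rows the lid stood at about 0.08 rad, far short of a hand's width.
- **Everything else:** In the final pictures the green and violet lids are shut, and the cut-outs and other items look unmoved.

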